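# Fit the anchor paddle to the wax melter

### The job

Take the anchor-shaped paddle out of its drip cup and fit it upright on the drive in the middle of the wax melter's pan: let its cross foot rest on the drive with light pressure and turn it until the foot drops fully home into the cross slot, then let go. Press gently throughout, and leave everything else where it is.

Things in the scene. Friction and masses are not known exactly. Their poses are not given: they have to be found in the camera images.
- paddle: Loose steel stirring paddle, 144 mm tall, about 0.2 kg, upright in one of two drip cups (lifts straight out). Origin: centre of its foot's underside; z up the stem. Above the foot a hub 24 mm across (14 to 30 mm up), then a 12 mm stem. A two-armed anchor blade lies in its xz plane: 108 mm wide, 5 mm thick, 12 to 52 mm up.
- paddle_foot (a point): Same point and axes as the paddle's origin. The foot is a plus-shaped cross of two bars along the paddle's x and y axes, each 30 mm long, 5.5 mm thick and 14 mm tall; it looks the same every quarter turn.
- paddle_grip (a point): Centre of the paddle's black square grip, on the stem axis, 122 mm above the underside of its foot; same axes as the paddle. The grip is 18 x 18 mm, faces square to x and y, and reaches from 100 to 144 mm above the underside of the foot.
- melter: Fixed wax melter: round grey base 256 mm across, 40 mm high, with an open steel pan 244 mm across on it: rim 120 mm and floor 45 mm above the table. Two short black handles at 100 mm height reach 154 mm from the axis along +y and -y; a dial on its -x side. Origin: centre of the underside. In the middle of the pan stands the aluminium drive head, about 48 mm across.
- drive_seat (a point): Bottom centre of the drive's cross slot, on the melter's vertical centre line, 61 mm above the table: where the paddle's foot underside is when fully home. z up; x and y are the melter's, NOT the slot's. The slot is a plus, arms 34 mm tip to tip, 9.6 mm wide, 12 mm deep. It may stand at any angle about the vertical, is not measured, and repeats every quarter turn.
- drive_top (a point): Point 12 mm above drive_seat: the face round the slot's mouth, where the foot rests until it drops in. A flared collar stands round it (bore 34, mouth about 42 mm, 8 mm high). The head is sprung: starts to sink at about 5 N, then 0.5 N per mm, hard stop 8 mm down at about 9 N; it springs back up round the foot when they line up. These two points do not move with it.
- drive_axis (a point): Point on the drive's vertical axis on the pan floor, 16 mm below drive_seat. The spindle may turn about this axis: 0.3 N m of friction holds it against light rubbing, but it follows the paddle once the foot has engaged, so turning further does no harm. The spring carries the paddle's weight. More than 20 N between paddle and melter spoils the drive.
- disc_stirrer: A second, loose steel stirrer to be left alone, standing in the other drip cup: same stem and grip, but a flat round disc 72 mm across (34 to 40 mm up) and a plain round foot. Origin: centre of its foot's underside.
- cup_a: Fixed drip cup: round foot plate 84 mm across and 6 mm thick carrying a ring 47 mm across, bore 38 mm, rim 24 mm above the table, inner floor 6 mm above the table. Origin: centre of its underside. Holds the paddle.
- cup_b: Fixed drip cup like cup_a. Holds the disc stirrer.
- candle_1: Loose finished candle, lidded glass jar 62 mm across, 87 mm tall; origin under its centre. Leave it.
- candle_2: Loose candle like candle_1. Leave it.
- candle_3: Loose candle like candle_1. Leave it.
- candle_4: Loose larger candle jar, 72 mm across, 107 mm tall. Leave it.
- wick_bar: Loose flat wooden wick bar lying on the table, 110 x 16 x 6 mm. Leave it.
- spatula: Loose spatula lying on the table, 250 mm long. Leave it.
There are look-alikes about, which are no part of the job. Leave any purple look-alike of the paddle alone.

How it is judged:
On the way:
1. the paddle is lifted clear out of its cup (height (world z) of paddle above 0.035 m and angle between paddle's own z axis and vertical below 0.5 rad), for 0.2 s.
At the end, for the whole second after the job is handed in: The paddle stands upright (within 0.08 rad), released and at rest, with its foot fully home in the drive's slot: foot underside within 4 mm sideways of the drive seat, no more than 3 mm above and 4 mm below it (horizontal distance between paddle and drive_seat below 0.004 m and z of paddle in the frame of drive_seat between -0.004 and 0.003 m and angle between paddle's own z axis and vertical below 0.08 rad and linear speed of paddle below 0.02 m/s and contact force between the fingers and paddle below 0.1 N); the robot touches nothing.
It fails at once if the paddle was pressed or dropped on the melter with more than 20 N (contact force between paddle and melter above 20 N).
It fails at once if the fingers or the arm pushed on the melter with more than 20 N (contact force between the arm and melter above 20 N).
It fails at once if another thing on the table (disc stirrer, candle, wick bar or spatula) was moved by more than 20 mm (distance of any of disc_stirrer, candle_1, candle_2, candle_3, candle_4, wick_bar, spatula from where it was at the start of the episode above 0.02 m).
It also fails if it takes over 72 s, if anything falls off the work surface, if the arm or the gripper's body presses on something with over 40 N, if the wrist force passes 120 N, or if a joint passes its speed limit or range.

### The arm

A 6-joint arm with a two-finger parallel gripper is mounted at the origin on the work surface. World frame = base frame: x ahead of the robot, y to its left, z up, the work surface at z = 0. Lengths are in m, angles in rad, forces in N, time in s.
With the tool pointing down it reaches from about 0.3 to 0.85 m from the base axis. Payload 5.4 kg.
Tool frame: the origin (TCP) lies between the finger pads; the fingertips stand env.tcp_to_tips ahead of it and the grasp point (between the pads) lies 3 mm ahead of it (env.tcp_to_tips is the distance from the TCP to the fingertips, in m); z points along the fingers, y is the line along which they close (so a half turn about z gives the same grasp; the last joint's range is limited). The gripper opens to 85 mm and grips with 20 to 120 N. Pads are 22 mm wide; open, the fingers measure 114 mm over their backs; the gripper's body (76 mm by 85 mm) begins 54 mm behind the grasp point. The pads swing forward as they close: fully open they stand 13 mm farther back than shut.
Start: joints at [0.935, 0.158, 1.597, -0, 1.386, -0.21], TCP at [0.238, 0.524, 0.253] pointing down, gripper open.
Joint ranges: [-2.91, 2.91], [-0.94, 2.29], [0.18, 2.7], [-1.29, 4.43], [0.17, 2.64], [-3, 3]. Speed limits (rad/s): [2.57, 2.57, 3.14, 3.14, 3.14, 3.14].

### API

Orientations are given as a 3x3 rotation matrix whose columns are the frame's x, y, z axes.
In Python, from bench import env, optics, order gives the robot as it stands.
- The arm moves only by the tool move_arm, never from a script. Its argument "series" is a list of rows, each a list of 7 numbers: the gripper command: -1 is fully open, 1 is shut, values between are in proportion, then the shift along the tool's x, y, z in mm, then the turn, a rotation vector about the tool's x, y, z in degrees. In form: [[claw, tx, ty, tz, wx, wy, wz], ...]. A call has 1 to 10 rows; each row is the pose to reach, as a shift and turn from the pose commanded when the call began, along the tool's axes at that moment; what a row does not reach only later rows make up. A row lasts 1/8 s, in which the tool goes at most 62.5 mm and 10.7 degrees, less where a joint would pass 70% of its speed; a pose out of reach is approached as far as the arm can. A call with a gripper value outside its range is refused whole. The fingers move at their own pace and stop on an object; "grip_force" is the grip in N (left out, the last holds). Time passes only in rows, so rows that repeat a pose let the fingers close. It gives the time, the measured TCP pose, the force, the opening and the grip force at its end, in the units of the state.
- env.sense(): the state, without advancing time (a new reading comes with each control period).
- optics.grab_frame(name): name is "scene" or "top" or "wrist"; returns a dict with "pixels" (384x512x3 uint8, red, green, blue), "range_z" (384x512 float32, m along the optical axis (not along the pixel's ray), 0 where there is no reading), "camera_matrix" (3x3 intrinsics, pixels), "position" and "orientation" of the camera in the world. Camera axes: x right, y down, z forward; pixel columns grow to the right and rows downward; lengths in m; the calibration is good to about 2 mm. A picture is of the moment at which its call begins.
- order.sign_off(): hands the job in; it is judged then, once.
The state is a dict: "time_s": time; "joint_pos": joint angles; "dq": joint speeds; "tau": joint torques, N m; "position": TCP position; "ee_rot": TCP orientation; "ft_force": force on the tool from outside, world axes, zero at the start; "torque": the same for the moment, N m; "finger_gap": opening from 0.0 (shut) to 1.0 (fully open); "grasp_force": force on a finger pad.
Only numpy, scipy, OpenCV 4.12 (cv2) and the standard library are available. Lean on these libraries where they do the work, as an engineer would, in place of code of your own. Each camera call takes 0.05 s, during which the arm holds its last target. There are 200 camera calls.

## Working session

There is one attempt and no reset: what is moved stays moved. The work goes in short steps, Python scripts to look and compute and a tool call to move; the robot and the scene stay as the last step left them, time stands still between calls to the robot, and variables do not carry over. Pictures are saved under pics/ and viewed, at most 10 in all, crops included, and the job is handed in when it is done.

Besides the shell and the picture viewer there is one more tool, called as name(argument=value, ...), one argument or row to a line, values as JSON. move_arm: Moves the arm, as the interface text tells. Its arguments: {"type":"object","properties":{"series":{"type":"array"},"grip_force":{"type":"number"}},"required":["series"]}

```bash
mkdir -p pics
cat > h.py <<'E'
import numpy as np, cv2
from bench import env, optics, order
def grab(n):
    f=optics.grab_frame(n); np.savez(f'/tmp/{n}.npz',**{k:np.asarray(v) for k,v in f.items()}); return f
def load(n): return dict(np.load(f'/tmp/{n}.npz'))
def world(f):
    K=f['camera_matrix']; z=f['range_z']; v,u=np.mgrid[:z.shape[0],:z.shape[1]]
    p=np.stack([(u-K[0,2])/K[0,0]*z,(v-K[1,2])/K[1,1]*z,z],-1)
    P=p@np.asarray(f['orientation']).T+f['position']; P[z==0]=np.nan; return P
def ray(f,u,v,h):
    K=f['camera_matrix']; d=np.asarray(f['orientation'])@[(u-K[0,2])/K[0,0],(v-K[1,2])/K[1,1],1]
    o=np.asarray(f['position']); return o+d*(h-o[2])/d[2]
def save(f,name,crop=None,s=1):
    im=f['pixels'][...,::-1]
    if crop: im=im[crop[1]:crop[3],crop[0]:crop[2]]
    cv2.imwrite('pics/'+name,cv2.resize(im,None,fx=s,fy=s,interpolation=cv2.INTER_CUBIC))
E
python3 - <<'E'
from h import *
s=env.sense();print(s,env.tcp_to_tips)
fs=[grab(n) for n in('top','scene')]
for n,f in zip(('top','scene'),fs): save(f,n+'0.png',s=1.5); print(n,f['position'],f['orientation'])
E
```

```text
{'time_s': 0.0, 'joint_pos': array([ 9.34872903e-01,  1.59058806e-01,  1.59825151e+00,  1.80651759e-05,
        1.38622267e+00, -2.10078371e-01]), 'dq': array([-0.00116798,  0.00021793,  0.00032844, -0.00086693,  0.00021799,
       -0.00061649]), 'tau': array([-1.82072377e-03, -3.96006346e+01, -3.31428337e+01, -3.50351929e-04,
        8.54982238e-03, -6.47249891e-06]), 'position': array([0.23718278, 0.52317454, 0.25230174]), 'ee_rot': array([[-9.10688352e-01,  4.13092440e-01, -1.16669016e-03],
       [ 4.13093872e-01,  9.10687130e-01, -1.55049565e-03],
       [ 4.21991683e-04, -1.89397088e-03, -9.99998117e-01]]), 'ft_force': array([ 0.40734414,  0.75549676, -0.36037797]), 'torque': array([-0.07762289, -0.04450717,  0.01260626]), 'grasp_force': 0.0, 'finger_gap': 1.0030858645466507} 0.022
top [0.40488254 0.05619453 1.16129554] [[ 0.01758726 -0.99004349  0.13965881]
 [-0.99980176 -0.01871815 -0.00678803]
 [ 0.0093346  -0.13951174 -0.99017642]]
scene [1.24087568 0.8563021  0.8752498 ] [[-0.77457397  0.37303421 -0.51076477]
 [ 0.63243247  0.44655965 -0.63294048]
 [-0.00802151 -0.81328344 -0.58181242]]
```

View pics/top0.png

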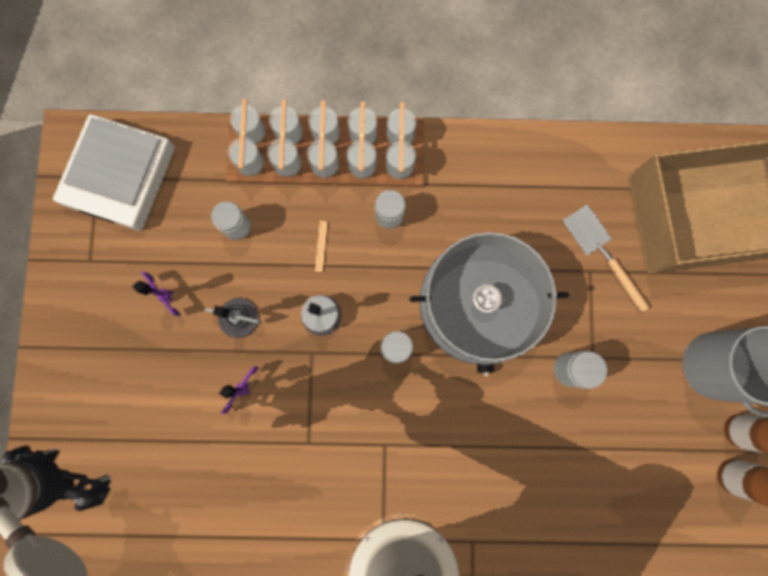

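View pics/scene0.png

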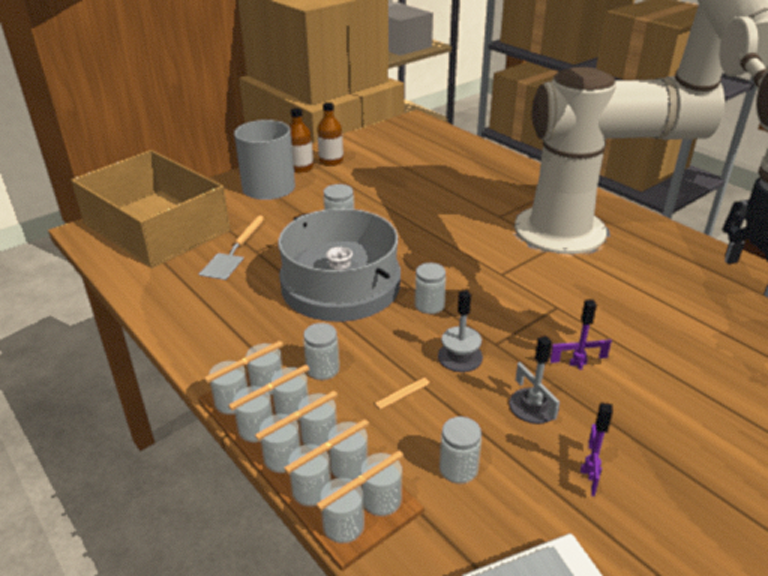

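The top view shows four stirrers at 1.5x scale. The steel anchor is in a cup at (232,315), the disc stirrer at (318,312), and purple anchors at (155,290) and (238,390). The grey steel anchor in a cup is the paddle. The melter is at (488,298). I'll confirm with a crop and measure.

Run:
```python
from h import *
from scipy.optimize import least_squares
def circ(p):
    A=np.c_[2*p,np.ones(len(p))]; s=np.linalg.lstsq(A,(p**2).sum(1),rcond=None)[0]; return s[:2],np.sqrt(s[2]+s[:2]@s[:2])
for n in('top','scene'):
    f=load(n);P=world(f);im=f['pixels'].astype(int);mx=im.max(-1);sat=mx-im.min(-1)
    if n=='top': c=ray(f,155,210,.05)
    roi=np.hypot(P[...,0]-c[0],P[...,1]-c[1])<.075
    g=roi&(P[...,2]>.10)&(P[...,2]<.17)&(mx<70)
    print(n,c,'grip',g.sum(),np.nanmean(P[g],0),np.nanmin(P[g],0),np.nanmax(P[g],0))
    b=roi&(P[...,2]>.035)&(P[...,2]<.075)&(sat<40)
    q=P[b][:,:2]; w,V=np.linalg.eigh(np.cov(q.T)); 
    print('blade',b.sum(),q.mean(0),V[:,1],np.degrees(np.arctan2(V[1,1],V[0,1])),np.ptp(q@V[:,1]),np.median(P[b][:,2]),(q@V[:,1]).min()/2+(q@V[:,1]).max()/2, (q@V[:,0]).min()/2+(q@V[:,0]).max()/2)
    m=ray(f,325,199,.12) if n=='top' else m
    r=(np.abs(P[...,2]-.12)<.004)&(np.hypot(P[...,0]-m[0],P[...,1]-m[1])<.14)
    q=P[r][:,:2]; o,R=circ(q); k=abs(np.hypot(*(q-o).T)-R)<.006; o,R=circ(q[k]); print('melter',o,R,k.sum())
    d=(np.hypot(P[...,0]-o[0],P[...,1]-o[1])<.035)&(P[...,2]>.06)&(P[...,2]<.1)
    print('drive head',P[d].mean(0),np.nanmin(P[d],0),np.nanmax(P[d],0))
f=load('top');save(f,'cand.png',(80,160,260,290),4)
```

```text
top [0.50053183 0.34902569 0.05      ] grip 60 [0.49910316 0.3450914  0.13802519] [0.49067691 0.33907613 0.10508556] [0.50787717 0.35646557 0.15376888]
blade 61 [0.49736967 0.33668699] [0.20927184 0.9778575 ] 77.92031627195549 0.10793925670733734 0.0559669334302515 0.4463171228348687 -0.41742997662549197
melter [ 0.54120376 -0.15216826] 0.1192412444365326 366
drive head [ 0.54212001 -0.15350697  0.07441868] [ 0.51571768 -0.18042215  0.06007634] [ 0.56624105 -0.12590824  0.08395323]
scene [0.50053183 0.34902569 0.05      ] grip 160 [0.50469168 0.35375438 0.13331195] [0.49139431 0.33983975 0.10190233] [0.51375301 0.36175966 0.15440683]
blade 261 [0.50292748 0.35438097] [0.20621542 0.97850662] 78.09934194585897 0.10993753081129376 0.05288424770949407 0.4460910343616148 -0.4195859277805927
melter [ 0.5424773  -0.15015046] 0.11925024529573636 330
drive head [ 0.54259456 -0.14997383  0.07363077] [ 0.5122373  -0.17849486  0.0602361 ] [ 0.56819888 -0.12224601  0.0841553 ]
```

View pics/cand.png

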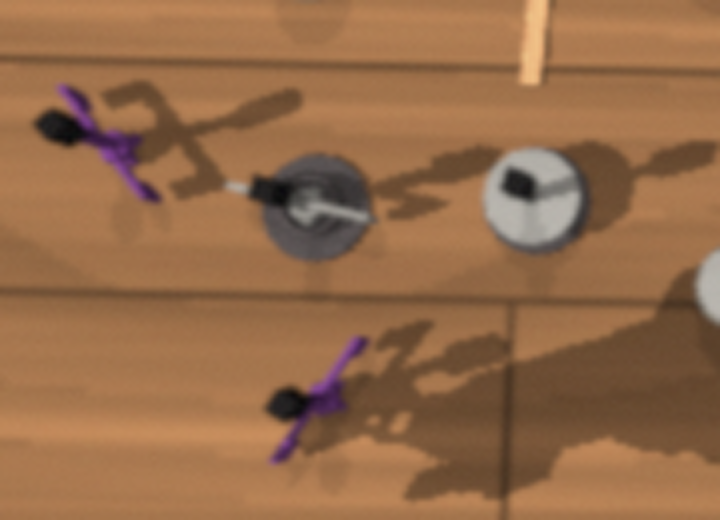

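The crop confirms it: the only grey anchor in a cup has its grip at crop (290,200), the other two anchors are purple, and the disc stirrer is at (535,200). The paddle axis is about (0.502, 0.350) with the blade at 78°. The melter axis is about (0.542, -0.151). Next I move above the paddle.

move_arm(
  series=[
    [-1,-45,-7,0,0,0,-2],
    [-1,-95,-15,0,0,0,-4],
    [-1,-145,-23,0,0,0,-6],
    [-1,-195,-31,0,0,0,-8],
    [-1,-245,-39,0,0,0,-10],
    [-1,-290,-46,0,0,0,-12],
    [-1,-312,-50,0,0,0,-12.4],
    [-1,-312,-50,0,0,0,-12.4],
    [-1,-312,-50,0,0,0,-12.4],
  ],
)

```text
time_s: 1.23
position: [0.5001, 0.3497, 0.2529]
ee_rot: [[-0.978, 0.207, -0.001], [0.207, 0.978, 0.0], [0.001, -0.0, -1.0]]
ft_force: [-0.1, -1.2, -0.1]
finger_gap: 1.0
grasp_force: 0.0
```

Run:
```python
from h import *
s=env.sense();print(s['position'],s['ee_rot'],s['joint_pos'])
f=grab('wrist');P=world(f);im=f['pixels'].astype(int);mx=im.max(-1);sat=mx-im.min(-1)
print(f['position'])
roi=np.hypot(P[...,0]-.502,P[...,1]-.35)<.07
g=roi&(P[...,2]>.145)&(P[...,2]<.165)
print(g.sum(),P[g].mean(0),P[g].min(0),P[g].max(0),np.argwhere(g).mean(0))
print(cv2.minAreaRect((P[g][:,:2]*1000).astype(np.float32)))
b=roi&(P[...,2]>.035)&(P[...,2]<.075)&(sat<40); q=P[b][:,:2]
print(cv2.minAreaRect((q*1000).astype(np.float32)))
save(f,'w1.png',s=1.2)
```

```text
[0.50014142 0.34971739 0.25292662] [[-9.78246796e-01  2.07441566e-01 -1.09697037e-03]
 [ 2.07441648e-01  9.78247393e-01  3.88731434e-05]
 [ 1.08117231e-03 -1.89529814e-04 -9.99999398e-01]] [ 4.12235628e-01  2.49586234e-01  1.49238004e+00  4.82091534e-04
  1.40061590e+00 -9.49683568e-01]
[0.43244739 0.36389585 0.37430997]
438 [0.49871139 0.35046667 0.15031069] [0.48945877 0.34048467 0.14504315] [0.509893   0.36020167 0.15323438] [192.16666667 264.75342466]
((499.8519287109375, 350.0376281738281), (17.96123504638672, 18.40532875061035), 78.62161254882812)
((494.98138427734375, 351.1864318847656), (106.95672607421875, 14.136417388916016), 77.99600219726562)
```

View pics/w1.png

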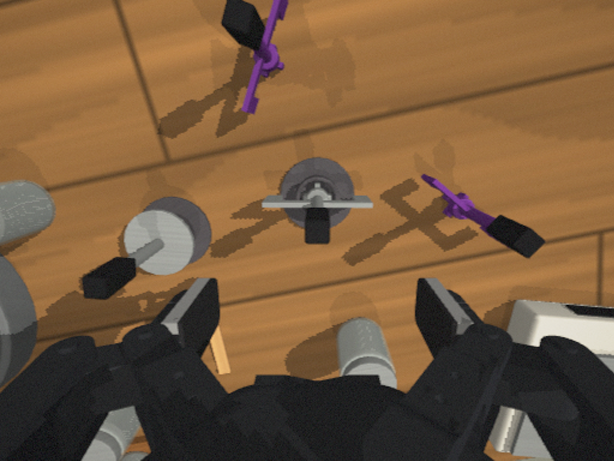

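The wrist view shows the paddle centred between the fingers (grip top at about (317,225)), with its faces square to them. The measured grip centre is (0.500, 0.350), right under the TCP. I descend 122 mm and grip.

move_arm(
  series=[
    [-1,0,0,40,0,0,0],
    [-1,0,0,80,0,0,0],
    [-1,0,0,110,0,0,0],
    [-1,0,0,122,0,0,0],
    [-1,0,0,122,0,0,0],
    [0.6,0,0,122,0,0,0],
    [1,0,0,122,0,0,0],
    [1,0,0,122,0,0,0],
    [1,0,0,122,0,0,0],
    [1,0,0,122,0,0,0],
  ],
  grip_force=60,
)

```text
time_s: 2.52
position: [0.5014, 0.3494, 0.1319]
ee_rot: [[-0.978, 0.208, 0.001], [0.208, 0.978, 0.001], [-0.001, 0.001, -1.0]]
ft_force: [-0.4, -0.6, 3.4]
finger_gap: 0.2
grasp_force: 59.0
```

move_arm(
  series=[
    [1,0,0,0,0,0,0],
    [1,0,0,0,0,0,0],
    [1,0,0,0,0,0,0],
    [1,0,0,0,0,0,0],
  ],
)

```text
time_s: 3.02
position: [0.5014, 0.3494, 0.1319]
ee_rot: [[-0.978, 0.208, 0.001], [0.208, 0.978, 0.0], [-0.001, 0.001, -1.0]]
ft_force: [-0.4, 0.4, 5.5]
finger_gap: 0.201
grasp_force: 59.2
```

move_arm(
  series=[
    [1,0,0,-10,0,0,0],
    [1,0,0,-30,0,0,0],
    [1,0,0,-70,0,0,0],
    [1,0,0,-110,0,0,0],
    [1,0,0,-150,0,0,0],
    [1,0,0,-180,0,0,0],
    [1,0,0,-180,0,0,0],
    [1,0,0,-180,0,0,0],
    [1,0,0,-180,0,0,0],
  ],
)

```text
time_s: 4.15
position: [0.5001, 0.3488, 0.309]
ee_rot: [[-0.978, 0.208, -0.004], [0.208, 0.978, -0.002], [0.003, -0.002, -1.0]]
ft_force: [-1.1, -0.8, -3.0]
finger_gap: 0.201
grasp_force: 58.8
```

Run:
```python
from h import *
s=env.sense();print(s['position'],s['ft_force'],s['joint_pos'])
R=s['ee_rot']; print('to melter, tool mm:',R.T@(np.array([.5418,-.1512,s['position'][2]])-s['position'])*1000)
f=grab('scene'); P=world(f);im=f['pixels'].astype(int);mx=im.max(-1);sat=mx-im.min(-1)
# blade / foot
b=(np.hypot(P[...,0]-.50,P[...,1]-.35)<.07)&(P[...,2]>.17)&(P[...,2]<.26)&(sat<40)
print(b.sum(),P[b].min(0),P[b].max(0)); q=P[b][:,:2]*1000; print(cv2.minAreaRect(q.astype(np.float32)))
save(f,'s2.png',(300,100,460,300),3)
t=grab('top'); Pt=world(t)
# slot angle: 4th harmonic of brightness on ring r=10..16 mm around drive axis at z=.073
g=cv2.cvtColor(t['pixels'],cv2.COLOR_RGB2GRAY)
save(t,'t2.png',(300,174,350,224),12)
```

```text
[0.50013686 0.34884626 0.30900381] [-1.0782825  -0.82807402 -2.96080992] [ 4.11120507e-01  2.20111055e-01  1.41699818e+00  1.80449490e-05
  1.50847275e+00 -9.50252971e-01]
to melter, tool mm: [-144.71175037 -480.45830569    0.63629914]
474 [0.48498333 0.2972659  0.18401668] [0.51506434 0.40356314 0.25987425]
((500.026611328125, 350.42132568359375), (29.906452178955078, 105.695556640625), 1.506081461906433)
```

View pics/t2.png

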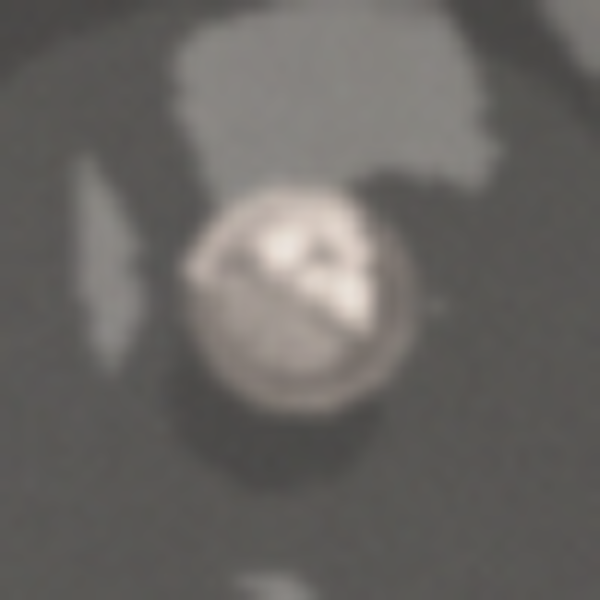

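View pics/s2.png

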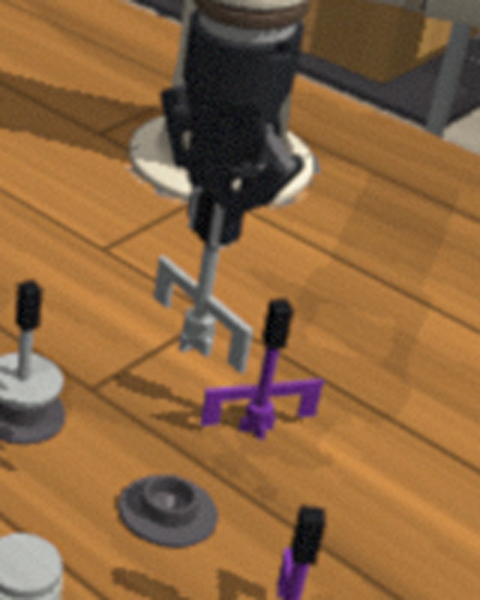

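The paddle is held upright, the cup is empty, and nothing was disturbed. In the drive crop, a dark slot arm runs from (240,258) to (350,325), which puts the slot at roughly 59° in world yaw. The blade is at 78°, so I'll turn about +19° around tool z on the way.

move_arm(
  series=[
    [1,-10,-33,0,0,0,1],
    [1,-26,-85,0,0,0,3],
    [1,-42,-140,0,0,0,5],
    [1,-59,-195,0,0,0,8],
    [1,-76,-250,0,0,0,10],
    [1,-92,-305,0,0,0,12],
    [1,-109,-360,0,0,0,14],
    [1,-125,-415,0,0,0,16],
    [1,-139,-460,0,0,0,18],
    [1,-145,-480,0,0,0,19],
  ],
)

```text
time_s: 5.5
position: [0.5427, -0.1527, 0.3105]
ee_rot: [[-0.855, 0.518, -0.001], [0.518, 0.855, 0.0], [0.001, -0.0, -1.0]]
ft_force: [0.1, 0.9, -2.9]
finger_gap: 0.201
grasp_force: 59.4
```

move_arm(
  series=[
    [1,0,0,0,0,0,0],
    [1,0,0,0,0,0,0],
    [1,0,0,0,0,0,0],
    [1,0,0,0,0,0,0],
  ],
)

```text
time_s: 6.0
position: [0.5432, -0.1495, 0.3114]
ee_rot: [[-0.858, 0.514, 0.0], [0.514, 0.858, 0.0], [-0.0, 0.0, -1.0]]
ft_force: [-0.4, 0.3, -1.8]
finger_gap: 0.202
grasp_force: 59.4
```

Run:
```python
from h import *
s=env.sense();R=s['ee_rot'];print(s['position'],R,s['ft_force'],s['joint_pos'])
f=grab('scene'); P=world(f);im=f['pixels'].astype(int);sat=im.max(-1)-im.min(-1)
b=(np.hypot(P[...,0]-.542,P[...,1]+.151)<.07)&(P[...,2]>.17)&(P[...,2]<.245)&(sat<40)
print('blade/foot',b.sum(),P[b].min(0),P[b].max(0),cv2.minAreaRect((P[b][:,:2]*1000).astype(np.float32)))
st=(np.hypot(P[...,0]-.542,P[...,1]+.151)<.03)&(P[...,2]>.25)&(P[...,2]<.275)&(sat<40)
print('stem',st.sum(),P[st].mean(0))
w=grab('wrist');P=world(w); 
r=(np.abs(P[...,2]-.12)<.003)&(np.hypot(P[...,0]-.542,P[...,1]+.151)<.14); q=P[r][:,:2]
A=np.c_[2*q,np.ones(len(q))];c=np.linalg.lstsq(A,(q**2).sum(1),rcond=None)[0]; print('rim wrist',c[:2],len(q),np.sqrt(c[2]+c[:2]@c[:2]))
save(w,'w3.png',s=1.5)
```

```text
[ 0.54316018 -0.14945184  0.3114386 ] [[-8.57957716e-01  5.13720266e-01  2.13973218e-04]
 [ 5.13720282e-01  8.57957733e-01  2.28995296e-05]
 [-1.71816024e-04  1.29569210e-04 -9.99999977e-01]] [-0.41684482  0.27353545 -1.84602552] [-4.83045475e-01  9.46075226e-02  1.55250192e+00  1.20016333e-04
  1.49430436e+00 -1.51433557e+00]
blade/foot 136 [ 0.52599289 -0.15669183  0.18451255] [ 0.5732131  -0.09740484  0.24495292] ((558.202392578125, -130.69696044921875), (68.7252426147461, 26.89988136291504), 47.49398422241211)
stem 31 [ 0.54528037 -0.14376048  0.26240202]
rim wrist [ 0.5412352  -0.15227167] 2414 0.11878380743493071
```

View pics/w3.png

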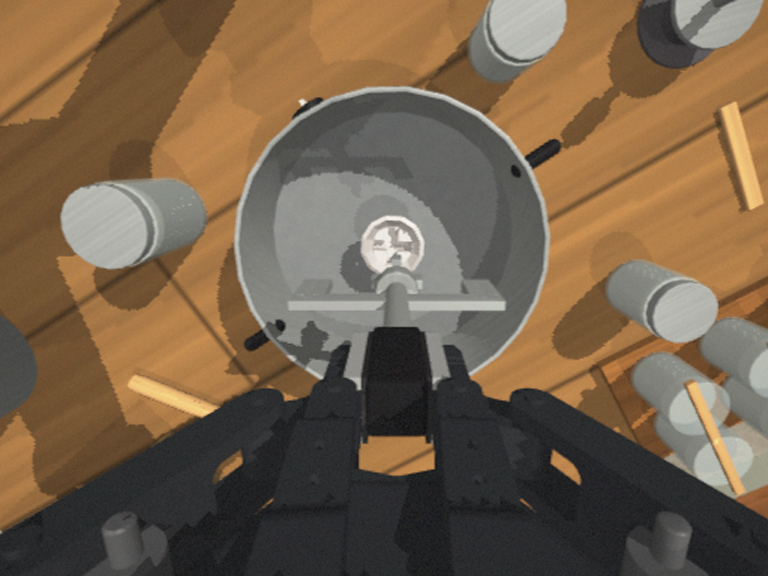

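The wrist view shows the blade at (395,301) running horizontal, and the slot's dark arms at about (393,243) nearly parallel to it. The drive head is at (393,245). I'll measure the stem-to-drive offset in this same frame.

Run:
```python
from h import *
s=env.sense();R=s['ee_rot'];p=s['position']; w=load('wrist');P=world(w); T=(P-p)@R*1000  # tool mm
h=np.hypot(P[...,0]-.5416,P[...,1]+.1516)
d=(h<.032)&(P[...,2]>.07)&(P[...,2]<.09); q=T[d][:,:2]
print('drive top ring',d.sum(),np.nanmin(q,0),np.nanmax(q,0),cv2.minEnclosingCircle(q.astype(np.float32)),P[d][:,2].max())
r=(np.abs(P[...,2]-.12)<.003)&(h<.14);q=T[r][:,:2].astype(np.float32); print('rim',cv2.fitEllipse(q))
st=(h<.03)&(P[...,2]>.24)&(P[...,2]<.283); q=T[st]; print('stem y',st.sum(),q.min(0),q.max(0),np.median(q,0))
hb=(h<.03)&(P[...,2]>.204)&(P[...,2]<.217); q=T[hb]; print('hub',hb.sum(),q.min(0),q.max(0))
gt=(h<.03)&(P[...,2]>.292)&(P[...,2]<.34); q=T[gt]; print('grip',gt.sum(),q.min(0),q.max(0))
bl=(h<.06)&(P[...,2]>.196)&(P[...,2]<.243)&(abs(T[...,1])>15); q=T[bl]; print('blade',bl.sum(),q.min(0),q.max(0),np.median(q,0),cv2.fitLine(q[:,:2].astype(np.float32),cv2.DIST_L1,0,.01,.01).T)
```

```text
drive top ring 912 [-23.38177108 -29.91374195] [26.89116581 23.57854301] ((0.3205694556236267, -2.9402565956115723), 27.49089813232422) 0.08460213041636105
rim ((0.33967018127441406, -3.0451037883758545), (237.53883361816406, 237.77239990234375), 89.06495666503906)
stem y 325 [ 2.96977541 -5.4726732  30.859885  ] [ 7.97350198  6.17089909 71.23516878] [ 6.92405785  0.56820454 49.64070257]
hub 306 [  0.93917434 -10.89907335  94.41758452] [ 13.99712907  11.69633556 107.29435515]
grip 5790 [-11.23193911 -30.23251794 -28.59243492] [14.6814481  26.99388135 19.3614106 ]
blade 1555 [ -0.85170082 -53.66570326  71.2912583 ] [  4.8365699   54.51908196 114.41049484] [ 3.8654285  15.59101979 76.18935996] [[ 1.9715575e-03 -9.9999803e-01  3.8320727e+00  1.6244928e+01]]
```

The drive is at tool (0.3, -3.0) mm and the paddle axis at (+1.5, +0.4) mm. I shift (-1, -3.4) mm and descend until the foot is just above the collar.

move_arm(
  series=[
    [1,-1.2,-3.4,20,0,0,0],
    [1,-1.2,-3.4,45,0,0,0],
    [1,-1.2,-3.4,70,0,0,0],
    [1,-1.2,-3.4,90,0,0,0],
    [1,-1.2,-3.4,98,0,0,0],
    [1,-1.2,-3.4,98,0,0,0],
    [1,-1.2,-3.4,98,0,0,0],
    [1,-1.2,-3.4,98,0,0,0],
    [1,-1.2,-3.4,98,0,0,0],
  ],
)

```text
time_s: 7.22
position: [0.5426, -0.1541, 0.2139]
ee_rot: [[-0.857, 0.515, 0.001], [0.515, 0.857, -0.0], [-0.001, 0.0, -1.0]]
ft_force: [0.8, -0.7, -1.4]
finger_gap: 0.199
grasp_force: 59.4
```

Run:
```python
from h import *
s=env.sense();R=s['ee_rot'];p=s['position'];print(p,s['ft_force'],'foot z',p[2]-.126)
w=grab('wrist');P=world(w);T=(P-p)@R*1000;h=np.hypot(P[...,0]-.5416,P[...,1]+.1516)
r=(np.abs(P[...,2]-.12)<.003)&(h<.14);q=T[r][:,:2].astype(np.float32); print('rim',cv2.fitEllipse(q))
bl=(h<.06)&(T[...,2]>70)&(T[...,2]<114)&(abs(T[...,1])>15); q=T[bl]; print('blade',q.min(0),q.max(0),np.median(q,0))
save(w,'w4.png',(200,100,330,200),6)
```

```text
[ 0.54261176 -0.15408768  0.21388636] [ 0.83886763 -0.74912779 -1.43776925] foot z 0.08788635727738295
rim ((7.542690277099609, 0.6510595679283142), (229.12156677246094, 236.5431365966797), 0.6524721384048462)
blade [ -1.02006636 -53.73407637  71.22274285] [  4.76007497  54.46724209 113.98327057] [ 3.8139352  15.13403004 76.09702975]
```

View pics/w4.png

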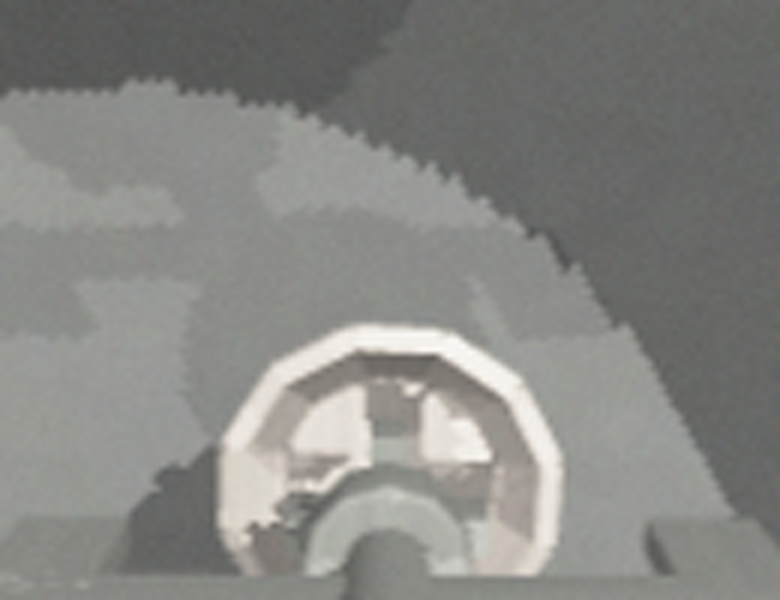

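The crop shows the slot arm at (395,410) vertical and centred under the hub at (390,510), so the foot is well aligned with the slot in both yaw and position. I lower in small steps and watch the force.

move_arm(
  series=[
    [1,0.2,0.5,4,0,0,0],
    [1,0.2,0.5,8,0,0,0],
    [1,0.2,0.5,11,0,0,0],
    [1,0.2,0.5,13,0,0,0],
    [1,0.2,0.5,14,0,0,0],
    [1,0.2,0.5,15,0,0,0],
    [1,0.2,0.5,16,0,0,0],
    [1,0.2,0.5,16,0,0,0],
    [1,0.2,0.5,16,0,0,0],
  ],
)

```text
time_s: 8.4
position: [0.5425, -0.1534, 0.1974]
ee_rot: [[-0.857, 0.515, 0.0], [0.515, 0.857, -0.0], [-0.0, -0.0, -1.0]]
ft_force: [0.5, 0.5, -2.8]
finger_gap: 0.199
grasp_force: 59.4
```

move_arm(
  series=[
    [1,0,0,1,0,0,0],
    [1,0,0,2,0,0,0],
    [1,0,0,3,0,0,0],
    [1,0,0,3,0,0,0],
    [1,0,0,3,0,0,0],
  ],
)

```text
time_s: 9.02
position: [0.5425, -0.1534, 0.1943]
ee_rot: [[-0.857, 0.515, 0.0], [0.515, 0.857, -0.0], [-0.0, 0.0, -1.0]]
ft_force: [-0.4, -0.6, -2.2]
finger_gap: 0.204
grasp_force: 59.4
```

move_arm(
  series=[
    [1,0,0,1,0,0,0],
    [1,0,0,2,0,0,0],
    [1,0,0,3,0,0,0],
    [1,0,0,3,0,0,0],
    [1,0,0,3,0,0,0],
  ],
)

```text
time_s: 9.65
position: [0.5424, -0.1534, 0.1913]
ee_rot: [[-0.857, 0.515, -0.0], [0.515, 0.857, 0.0], [0.0, -0.0, -1.0]]
ft_force: [-0.7, -0.3, -1.5]
finger_gap: 0.203
grasp_force: 59.4
```

The foot is at about 0.065 with no resistance, so it is entering the slot. I continue.

move_arm(
  series=[
    [1,0,0,1,0,0,0],
    [1,0,0,2,0,0,0],
    [1,0,0,3,0,0,0],
    [1,0,0,3,0,0,0],
    [1,0,0,3,0,0,0],
  ],
)

```text
time_s: 10.28
position: [0.5424, -0.1534, 0.1883]
ee_rot: [[-0.857, 0.515, 0.0], [0.515, 0.857, -0.0], [-0.0, 0.0, -1.0]]
ft_force: [-0.6, 0.1, -2.5]
finger_gap: 0.203
grasp_force: 59.4
```

move_arm(
  series=[
    [1,0,0,0.5,0,0,0],
    [1,0,0,1,0,0,0],
    [1,0,0,1.5,0,0,0],
    [1,0,0,1.5,0,0,0],
    [1,0,0,1.5,0,0,0],
  ],
)

```text
time_s: 10.9
position: [0.5425, -0.1534, 0.1869]
ee_rot: [[-0.857, 0.515, 0.0], [0.515, 0.857, -0.0], [-0.0, -0.0, -1.0]]
ft_force: [-0.1, 0.5, -0.5]
finger_gap: 0.202
grasp_force: 59.5
```

Run:
```python
from h import *
s=env.sense();R=s['ee_rot'];p=s['position'];print(p,s['ft_force'],s['torque'])
w=grab('wrist');save(w,'w5.png',(180,80,350,230),4)
f=grab('scene');P=world(f);h=np.hypot(P[...,0]-.5416,P[...,1]+.1516);im=f['pixels'].astype(int);sat=im.max(-1)-im.min(-1)
bl=(h<.07)&(P[...,2]>.09)&(P[...,2]<.118)&(sat<40);b=P[bl];print(bl.sum(),b[:,2].max())
```

```text
[ 0.54246069 -0.15344311  0.18688933] [-0.05036473  0.54042811 -0.51378391] [-0.00090604  0.00856431 -0.06953757]
60 0.1177643313243597
```

View pics/w5.png

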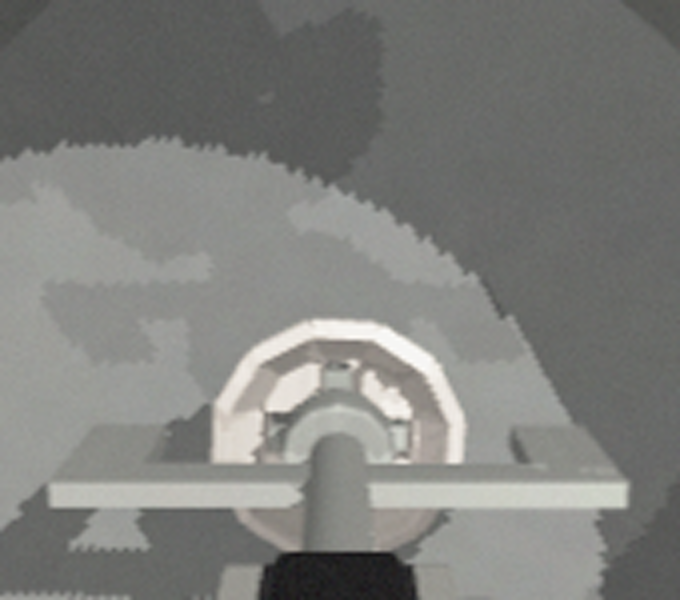

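The foot's front bar at (340,380) sits inside the slot arm, and the paddle's weight is now partly carried. I press 1.5 mm more, gently, to confirm it is seated.

move_arm(
  series=[
    [1,0,0,0.5,0,0,0],
    [1,0,0,1,0,0,0],
    [1,0,0,1.5,0,0,0],
    [1,0,0,1.5,0,0,0],
    [1,0,0,1.5,0,0,0],
  ],
)

```text
time_s: 11.62
position: [0.5426, -0.1535, 0.1856]
ee_rot: [[-0.857, 0.515, 0.001], [0.515, 0.857, -0.0], [-0.001, 0.0, -1.0]]
ft_force: [-1.4, 0.8, 3.9]
finger_gap: 0.2
grasp_force: 59.8
```

It is seated: resistance appears right at seat height. I release gradually and retreat straight up.

move_arm(
  series=[
    [0.6,0,0,-0.5,0,0,0],
    [0.3,0,0,-1,0,0,0],
    [-0.2,0,0,-1,0,0,0],
    [-1,0,0,-1,0,0,0],
    [-1,0,0,-1,0,0,0],
    [-1,0,0,-1,0,0,0],
    [-1,0,0,-10,0,0,0],
    [-1,0,0,-40,0,0,0],
    [-1,0,0,-80,0,0,0],
    [-1,0,0,-120,0,0,0],
  ],
  grip_force=20,
)

```text
time_s: 12.88
position: [0.5424, -0.1534, 0.3072]
ee_rot: [[-0.857, 0.515, 0.001], [0.515, 0.857, -0.0], [-0.001, 0.0, -1.0]]
ft_force: [0.4, 1.2, 0.4]
finger_gap: 1.0
grasp_force: 0.0
```

move_arm(
  series=[
    [-1,0,0,0,0,0,0],
    [-1,0,0,0,0,0,0],
    [-1,0,0,0,0,0,0],
    [-1,0,0,0,0,0,0],
  ],
)

```text
time_s: 13.38
position: [0.542, -0.1532, 0.3041]
ee_rot: [[-0.857, 0.515, -0.002], [0.515, 0.857, 0.001], [0.002, -0.0, -1.0]]
ft_force: [-0.3, -0.2, 0.0]
finger_gap: 1.0
grasp_force: 0.0
```

Run:
```python
from h import *
w=grab('wrist');P=world(w);h=np.hypot(P[...,0]-.5416,P[...,1]+.1516)
g=(h<.03)&(P[...,2]>.196)&(P[...,2]<.215); print('grip top',g.sum(),np.median(P[g],0),cv2.minAreaRect((P[g][:,:2]*1000).astype(np.float32)))
r=(np.abs(P[...,2]-.12)<.003)&(h<.14)&(h>.1); print('rim',cv2.fitEllipse((P[r][:,:2]*1000).astype(np.float32)))
st=(h<.03)&(P[...,2]>.12)&(P[...,2]<.155);print('stem',P[st].min(0),P[st].max(0))
print(env.sense()['ft_force'])
save(w,'w6.png',s=1.3)
```

```text
grip top 483 [ 0.53970432 -0.15168987  0.20542883] ((540.7011108398438, -152.12620544433594), (17.83484649658203, 17.539907455444336), 58.49298858642578)
rim ((541.2269897460938, -152.30906677246094), (237.48793029785156, 237.67774963378906), 61.53852081298828)
stem [ 0.53526485 -0.15511716  0.12035773] [ 0.5411957  -0.14634345  0.14714732]
[ 0.35157044 -0.70079326 -0.33495625]
```

View pics/w6.png

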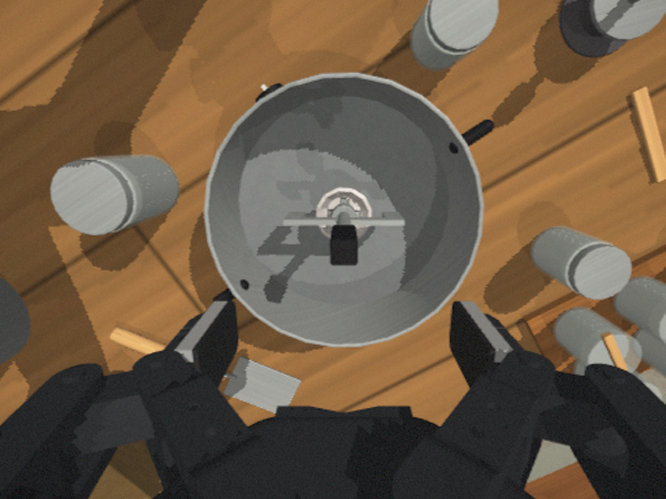

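The paddle stands free in the middle of the pan, with its grip at about (343,243). The grip top is at z 0.205, exactly the seated height (0.061 + 0.144), within 1 mm of the rim centre, and the gripper is clear. I'm handing in.

```bash
python3 -c "
from bench import order; print(order.sign_off())"
```

```text
the job is handed in; nothing more can be done
None
```

The steel paddle is seated upright in the drive slot and released, and the job is handed in; the foot went straight in already lined up, so no turning on the drive was needed.

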